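# Clamp the shoe-shine footrest to the chair with the toggle clip

### The job

Push the wooden footrest block across the chair seat with the fingertips until its low ledge end butts square against the steel clip, then push the clip's red lever over past centre so that it snaps down and its foot holds the ledge. Only push: never lift or tip the block, and leave the two tins and the brush where they are.

Things in the scene. Friction and masses are not known exactly. Their poses are not given: they have to be found in the camera images.
- chair: maroon plastic chair seat, a flat plate 440 x 460 mm (x, y), fixed; origin in the middle of its top face, at the height of the work surface (z = 0); x points away from the robot, y to the left when its yaw is 0. It is turned a little from start to start. All other things stand on it
- clip_face (a point): stop of the stainless toggle clip fixed on the chair's left (+y) rim: upright steel face 90 mm wide, 20 mm high; point in its middle at seat height. x: from the face towards the rim (the way to push the block); y along the face; z up. The clip spans x = 0 to 110 mm, 20 mm high up to x = 55 mm, 4 mm high beyond; pivot cheeks 54 mm high around x = 20 mm, y = 0
- clip_lever (a joint): lever angle (rad); pivot at x = 20, z = 45 mm of clip_face, axis along y. 0: open, handle leans 35 deg from upright to +x (rim), foot raised. Grows as the handle swings to -x (over the block). Over-centre spring: 0.61 (upright) is dead centre; up to there about 5 N at the tip, less nearer centre; past it, it snaps over. 1.22: foot on the 24 mm ledge; 1.36: end if no ledge is there
- lever_tip (a point): end of the lever's red round handle, 16 mm thick: centre of its round end, 83 mm from the pivot (lever open: x = 68 mm, z = 113 mm from clip_face; upright: z = 128 mm)
- footrest: wooden shoe-shine footrest block, loose, about 0.65 kg, 160 mm long (x), 90 mm wide (y); origin under its middle. x from -80 to 20 mm: 46 mm high, with a dark foot pad on top (x -58 to 20 mm, 68 mm wide) up to 63 mm; x from 20 to 80 mm: low ledge 24 mm high. x points to the ledge end, z up
- ledge_end (a point): middle of the lower edge of the block's ledge end (x = 80 mm on the block); this end must butt against the clip's stop
- push_end (a point): middle of the lower edge of the block's other end face (x = -80 mm on the block), an upright face 90 mm wide and 46 mm high, good to push against at 10 to 35 mm height
- black_tin: round black polish tin, 74 mm across, 28 mm high, loose; origin at the middle of its underside. To be left alone
- brown_tin: round brown polish tin, 62 mm across, 28 mm high, loose; origin at the middle of its underside. To be left alone
- edge_brush: narrow wooden edge brush lying bristles down, 150 mm long (x), 22 mm wide, 26 mm high, loose; origin at the middle of its underside. To be left alone

How it is judged:
By the outcome, as a careful person would: the job done as asked, in the order asked, and still so for the second after the job is handed in, with the robot touching nothing.
It also fails if it takes over 51 s, if anything falls off the work surface, if the arm or the gripper's body presses on something with over 40 N, if the wrist force passes 120 N, or if a joint passes its speed limit or range.

### The arm

A 6-joint arm with a two-finger parallel gripper is mounted at the origin on the work surface. World frame = base frame: x ahead of the robot, y to its left, z up, the work surface at z = 0. Lengths are in m, angles in rad, forces in N, time in s.
With the tool pointing down it reaches from about 0.35 to 0.975 m from the base axis. Payload 17.4 kg.
Tool frame: the origin (TCP) lies midway between the tips of the shut fingers; the grasp point (between the pads) lies 19 mm behind it; z points along the fingers, y is the line along which they close (so a half turn about z gives the same grasp; the last joint's range is limited). The gripper opens to 85 mm and grips with 20 to 120 N. Pads are 22 mm wide; open, the fingers measure 114 mm over their backs; the gripper's body (76 mm by 85 mm) begins 54 mm behind the grasp point. The pads swing forward as they close: fully open they stand 13 mm farther back than shut.
Start: joints at [-1.32, 0.116, 1.442, -0, 1.584, -0.038], TCP at [0.192, -0.647, 0.231] pointing down, gripper open.
Joint ranges: [-2.83, 2.83], [-0.83, 2.19], [0.07, 2.5], [-1.14, 4.28], [0.01, 3], [-2.97, 2.97]. Speed limits (rad/s): [1.89, 1.89, 2.22, 3.14, 3.14, 3.14].

### API

Orientations are given as a rotation vector (axis times angle).
In Python, from rig import ctrl gives the robot as it stands. The module is installed in compiled form; this text tells all that it offers.
- The arm moves only by the tool play_rows, never from a script. Its argument "deltas" is a list of rows, each an object with "claw": the closure, from -1 (fully open) to 1 (shut); "offset": the shift along the tool's x, y, z in units of 2 cm (1.0 is 2 cm), a list of three; "dr": the turn, a rotation vector about the tool's x, y, z in units of pi rad (1.0 is pi rad), a list of three. In form: [{"claw": claw, "offset": [tx, ty, tz], "dr": [ax, ay, az]}, ...]. A call has exactly 8 rows; each row shifts and turns the commanded pose from where the row before left it, along the tool's axes as they then stand; what a row does not reach is not made up. A row lasts 1/8 s, in which the tool goes at most 62.5 mm and 10.7 degrees, less where a joint would pass 70% of its speed; a pose out of reach is approached as far as the arm can. A call with a number of a shift or a turn outside -1 to 1 is refused whole. A call with a gripper value outside its range is refused whole. The fingers move at their own pace and stop on an object; the grip force is fixed at half the most. Time passes only in rows, so rows that do not move let the fingers close, or fill a call up. It gives the time, the measured TCP pose, the force and the opening at its end, in the units of the state.
- ctrl.state(): the state, without advancing time (a new reading comes with each control period).
- ctrl.grab_frame(name): name is "side" or "top" or "wrist"; returns the picture (480x640x3 uint8, blue, green, red); there is no depth.
- ctrl.calibration(name): a dict with "fovy" (degrees; the focal length in pixels is half the picture's height over the tangent of half this angle, whatever the lens; pixels are square), "cx", "cy" (the principal point, pixels), "world_to_cam" (4x4, takes a point from world to camera coordinates). Camera axes: x right, y down, z forward; pixel columns grow to the right and rows downward; lengths in m; the calibration is good to about 2 mm. The wrist camera is an equidistant fisheye: a pixel r from the principal point sees the ray r / f radians off the axis. A picture is of the moment at which its call begins: read the wrist's pose just before it. calibration takes no time and is no camera call; for the wrist camera it gives the pose at the moment of the call.
- ctrl.finish_job(): hands the job in, once; it reports no verdict.
The state is a dict: "time_s": time; "joints": joint angles; "joint_vel": joint speeds; "joint_torque": joint torques, N m; "eef_pos": TCP position; "ee_rot": TCP orientation; "wrist_force": force on the tool from outside, world axes, zero at the start; "wrist_torque": the same for the moment, N m; "finger_gap": opening from 0.0 (shut) to 1.0 (fully open).
Only numpy, scipy, OpenCV 4.12 (cv2) and the standard library are available. Lean on these libraries where they do the work, as an engineer would, in place of code of your own. Each camera call takes 0.05 s, during which the arm holds its last target. There are 200 camera calls.

## Working session

There is one attempt and no reset: what is moved stays moved. The work goes in short steps, Python scripts to look and compute and a tool call to move; the robot and the scene stay as the last step left them, time stands still between calls to the robot, and variables do not carry over. Pictures are saved under pics/ and viewed, on a budget of 10 in all, crops included, one or two more only if the job needs it, and the job is handed in when it is done.

Besides the shell and the picture viewer there is one more tool, called after "Request:" in YAML: its name, and indented under it one key for each argument. play_rows: Moves the arm, as the interface text tells. Its arguments: {"type":"object","properties":{"deltas":{"type":"array","items":{"type":"object","properties":{"claw":{"type":"number"},"offset":{"type":"array","items":{"type":"number","minimum":-1,"maximum":1}},"dr":{"type":"array","items":{"type":"number","minimum":-1,"maximum":1}}}}}},"required":["deltas"]}

```bash
mkdir -p pics
python3 - <<'E'
from rig import ctrl
import cv2,numpy as np
for n in ("side","top"):
    cv2.imwrite(f"pics/{n}0.png",ctrl.grab_frame(n)); c=ctrl.calibration(n); print(n,c)
s=ctrl.state(); print(s)
E
```

```text
side {'fovy': 47.74579888575682, 'cx': 322.0729405893337, 'cy': 234.54875188822163, 'world_to_cam': array([[ 0.91973415, -0.39240835, -0.01023612, -0.51531678],
       [-0.20398348, -0.455496  , -0.86655302,  0.19953361],
       [ 0.33538013,  0.7990864 , -0.49898005,  0.57865975],
       [ 0.        ,  0.        ,  0.        ,  1.        ]])}
top {'fovy': 49.49251993213355, 'cx': 315.27828866608223, 'cy': 239.0553249656889, 'world_to_cam': array([[-0.11403859, -0.99347461,  0.0018436 ,  0.09788513],
       [-0.97360723,  0.1113884 , -0.19920237,  0.58442242],
       [ 0.19769714, -0.0245117 , -0.97995664,  0.68988095],
       [ 0.        ,  0.        ,  0.        ,  1.        ]])}
{'time_s': 0.1, 'joints': array([-1.31983240e+00,  1.16453621e-01,  1.44220040e+00, -1.14246759e-05,
        1.58402781e+00, -3.77563760e-02]), 'joint_vel': array([-0.00053011, -0.00250035, -0.00192091,  0.00100846,  0.00160918,
       -0.00059615]), 'joint_torque': array([ 1.51772463e-03, -7.33664274e+01, -6.33791685e+01, -9.83496830e-05,
        5.22606380e-03, -4.38027701e-05]), 'eef_pos': array([ 0.19216206, -0.64688341,  0.23062428]), 'ee_rot': array([-3.10784380e+00, -4.51791357e-01,  1.99813971e-04]), 'wrist_force': array([0.42011598, 0.80412672, 0.36395791]), 'wrist_torque': array([0.0157793 , 0.04618323, 0.04574929]), 'finger_gap': 0.995215975487506}
```

View pics/top0.png

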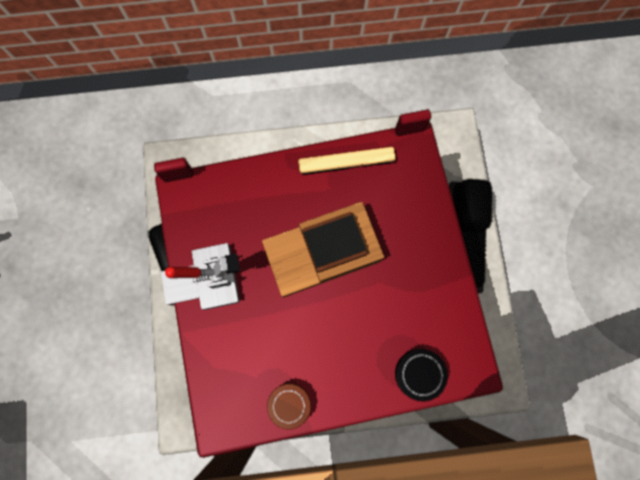

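View pics/side0.png

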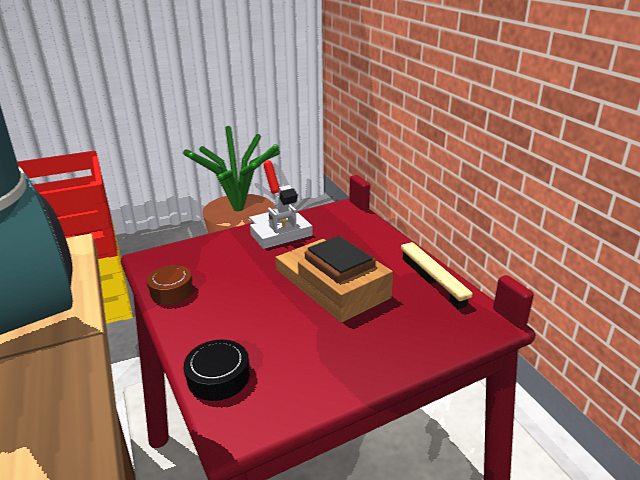

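The top view shows the clip at about (215,275) with its red tip at (170,271). The block is at about (323,250) with its ledge toward the clip. The brush is at (347,160) and the tins are at (290,405) and (421,373). I'll enlarge both views to pick corners.

Run:
```python
import cv2
a=cv2.imread("pics/top0.png")[195:315,150:400]; cv2.imwrite("pics/tc.png",cv2.resize(a,None,fx=3.2,fy=3.2,interpolation=cv2.INTER_CUBIC))
a=cv2.imread("pics/side0.png")[150:330,230:430]; cv2.imwrite("pics/sc.png",cv2.resize(a,None,fx=3.2,fy=3.2,interpolation=cv2.INTER_CUBIC))
```

```text
(no output)
```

View pics/tc.png

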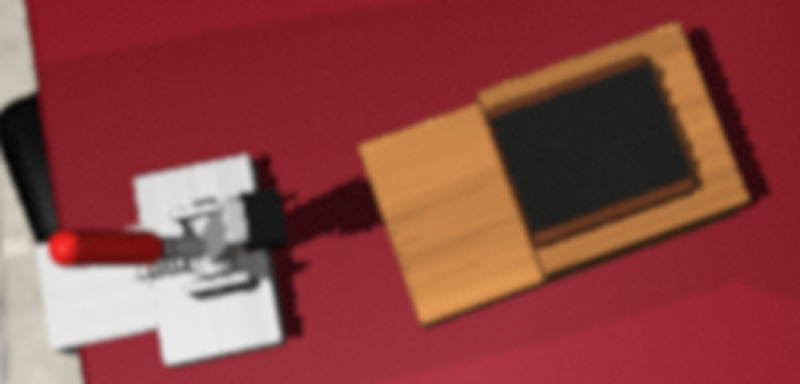

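View pics/sc.png

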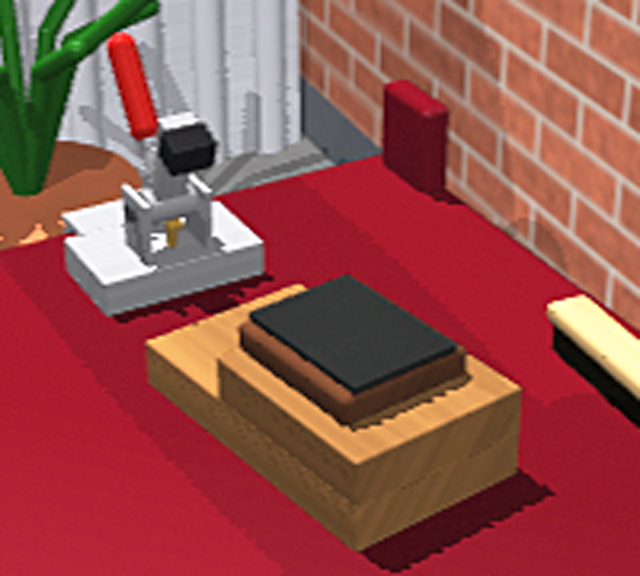

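The top crop shows block corners: ledge top (360,148) and (424,325), push-end top (680,24) and (750,200). The clip face's top edge runs (249,154)–(282,340) and the lever tip is at (63,247). In the side crop, the push-end top is (360,462), (520,388), the face top is (110,288), (265,243), and the tip is (122,42).

```bash
cat > h.py <<'E'
from rig import ctrl
import numpy as np, cv2
from scipy.optimize import least_squares
def P(n):
    c=ctrl.calibration(n); f=240/np.tan(np.radians(c["fovy"]/2))
    return np.array([[f,0,c["cx"]],[0,f,c["cy"]],[0,0,1]])@c["world_to_cam"][:3]
PT,PS=P("top"),P("side")
def proj(M,X):
    q=M@np.append(X,1); return q[:2]/q[2]
def tri(a,b):
    X=cv2.triangulatePoints(PT,PS,np.float64(a).reshape(2,1),np.float64(b).reshape(2,1))[:,0]; return X[:3]/X[3]
def onz(M,uv,z):
    u,v=uv; A=np.array([M[0]-u*M[2],M[1]-v*M[2]]); return np.r_[np.linalg.solve(A[:,:2],-A[:,2]*z-A[:,3]),z]
def fit(obs,x0): # obs: (M, uv, local pt); pose x,y,yaw
    def T(p,l): c,s=np.cos(p[2]),np.sin(p[2]); return np.array([p[0]+c*l[0]-s*l[1],p[1]+s*l[0]+c*l[1],l[2]])
    r=least_squares(lambda p:np.concatenate([proj(M,T(p,l))-uv for M,uv,l in obs]),x0,loss="soft_l1")
    return r.x,np.abs(r.fun).max()
E
python3 - <<'E'
from h import *
t=lambda u,v:np.array([u/3.2+150,v/3.2+195]); s=lambda u,v:np.array([u/3.2+230,v/3.2+150])
print("tip",tri(t(63,247),s(122,42)))
for n,a,b in (("pe far",t(680,24),s(520,388)),("pe near",t(750,200),s(360,462)),("led near",t(424,325),s(148,347)),("led far",t(360,148),s(302,286)),("face far",t(249,154),s(265,243)),("face near",t(282,340),s(110,288))): print(n,tri(a,b).round(4))
B=.001
o=[(PT,t(360,148),(80,45,24)),(PT,t(424,325),(80,-45,24)),(PT,t(680,24),(-80,45,46)),(PT,t(750,200),(-80,-45,46)),(PS,s(520,388),(-80,45,46)),(PS,s(360,462),(-80,-45,46)),(PS,s(148,347),(80,-45,24)),(PS,s(360,550),(-80,-45,0)),(PS,s(518,470),(-80,45,0))]
# local y: sign tested both
for sg in (1,-1):
  oo=[(M,u,np.array([l[0],sg*l[1],l[2]])*B) for M,u,l in o]; print("block",sg,fit(oo,[.5,0,1.8]))
  o2=[(PT,t(249,154),(0,45,20)),(PT,t(282,340),(0,-45,20)),(PS,s(265,243),(0,45,20)),(PS,s(110,288),(0,-45,20)),(PS,s(112,315),(0,-45,0)),(PT,t(134,178),(55,45,20)),(PT,t(165,365),(55,-45,20))]
  print("clip",sg,fit([(M,u,np.array([l[0],sg*l[1],l[2]])*B) for M,u,l in o2],[.5,.2,1.7]))
for n,uv,z in(("black",(421,372),.028),("brown",(290,404),.028),("brush",(347,158),.026)): print(n,onz(PT,uv,z))
E
```

```text
tip [0.56001907 0.22640833 0.11441197]
pe far [ 0.6432 -0.0462  0.0453]
pe near [ 0.5581 -0.067   0.0458]
led near [0.5209 0.0873 0.02  ]
led far [0.608  0.1086 0.0206]
face far [0.6108 0.1616 0.0177]
face near [0.5226 0.1536 0.016 ]
block 1 (array([0.58053636, 0.02015867, 2.83197648]), np.float64(80.41576086255327))
clip 1 (array([0.48300033, 0.16401205, 1.3127042 ]), np.float64(114.95317683940073))
block -1 (array([0.58235572, 0.02076192, 1.82561823]), np.float64(3.022707228555845))
clip -1 (array([0.56513802, 0.15715483, 1.67426174]), np.float64(2.955392754220725))
black [ 0.38885462 -0.09764311  0.028     ]
brown [0.36670505 0.09229022 0.028     ]
brush [ 0.72022734 -0.03362184  0.026     ]
```

Request:
play_rows:
  deltas:
    - {"claw":0.3,"offset":[0.8,-0.6,0],"dr":[0,0,-0.055]}
    - {"claw":0.3,"offset":[0.9,-0.45,0],"dr":[0,0,-0.055]}
    - {"claw":0.3,"offset":[1,-0.3,0],"dr":[0,0,-0.055]}
    - {"claw":0.3,"offset":[1,-0.12,0],"dr":[0,0,-0.055]}
    - {"claw":0.3,"offset":[1,0.05,0],"dr":[0,0,-0.055]}
    - {"claw":0.3,"offset":[1,0.23,0],"dr":[0,0,-0.055]}
    - {"claw":0.3,"offset":[1,0.4,0],"dr":[0,0,-0.055]}
    - {"claw":0.3,"offset":[1,0.65,0],"dr":[0,0,-0.055]}

```text
time_s: 1.1
eef_pos: [0.2925, -0.5125, 0.2309]
ee_rot: [-2.1, -2.335, -0.0]
wrist_force: [0.8, 0.8, -0.3]
finger_gap: 0.351
```

Request:
play_rows:
  deltas:
    - {"claw":0.3,"offset":[1,0.9,0],"dr":[0,0,0]}
    - {"claw":0.3,"offset":[1,0.9,0],"dr":[0,0,0]}
    - {"claw":0.3,"offset":[1,0.9,0],"dr":[0,0,0]}
    - {"claw":0.3,"offset":[1,0.9,0],"dr":[0,0,0]}
    - {"claw":0.3,"offset":[1,0.9,0],"dr":[0,0,0]}
    - {"claw":0.3,"offset":[1,0.9,0],"dr":[0,0,0]}
    - {"claw":0.3,"offset":[1,0.9,0],"dr":[0,0,0]}
    - {"claw":0.3,"offset":[1,0.9,0],"dr":[0,0,0]}

```text
time_s: 2.1
eef_pos: [0.4198, -0.3388, 0.231]
ee_rot: [-2.107, -2.33, -0.0]
wrist_force: [-0.4, -0.8, -0.1]
finger_gap: 0.353
```

```bash
cat >> h.py <<'E'
from scipy.spatial.transform import Rotation as R
CL=np.array([.565,.157,1.674])
def st(goal=None):
    s=ctrl.state(); Rm=R.from_rotvec(s["ee_rot"]).as_matrix(); p=s["eef_pos"]
    print("t",s["time_s"],"p",p.round(4),"yaw",np.degrees(np.arctan2(Rm[1,0],Rm[0,0])).round(2),"z",Rm[:,2].round(3),"F",s["wrist_force"].round(1),"gap",round(s["finger_gap"],3))
    d=p[:2]-CL[:2]; c,q=np.cos(CL[2]),np.sin(CL[2]); print("in clip frame mm",np.round(1e3*np.array([c*d[0]+q*d[1],-q*d[0]+c*d[1],p[2]]),1))
    if goal is not None: print("units to goal",(Rm.T@(np.array(goal)-p)/.02).round(2))
E
python3 -c "
from h import *; st([.597,-.10,.16])"
```

```text
t 2.1 p [ 0.4198 -0.3388  0.231 ] yaw 95.74 z [-0.  0. -1.] F [-0.4 -0.8 -0.1] gap 0.353
in clip frame mm [-478.2  195.5  231. ]
units to goal [10.99 10.01  3.55]
```

Request:
play_rows:
  deltas:
    - {"claw":0.3,"offset":[1,1,0],"dr":[0,0,0]}
    - {"claw":0.3,"offset":[1,1,0],"dr":[0,0,0]}
    - {"claw":0.3,"offset":[1,1,0],"dr":[0,0,0]}
    - {"claw":0.3,"offset":[1,1,0],"dr":[0,0,0]}
    - {"claw":0.3,"offset":[1,1,0],"dr":[0,0,0]}
    - {"claw":0.3,"offset":[1,1,0],"dr":[0,0,0]}
    - {"claw":0.3,"offset":[1,1,0],"dr":[0,0,0]}
    - {"claw":0.3,"offset":[1,1,0],"dr":[0,0,0]}

```text
time_s: 3.1
eef_pos: [0.5631, -0.1635, 0.2309]
ee_rot: [-2.107, -2.33, 0.0]
wrist_force: [0.4, -0.9, -0.2]
finger_gap: 0.351
```

Request:
play_rows:
  deltas:
    - {"claw":0.3,"offset":[1,0.6,0],"dr":[0,0,0]}
    - {"claw":0.3,"offset":[1,0.6,0],"dr":[0,0,0]}
    - {"claw":0.3,"offset":[0.5,0.4,0],"dr":[0,0,0]}
    - {"claw":0.3,"offset":[0.4,0.3,0],"dr":[0,0,0]}
    - {"claw":0.3,"offset":[0,0,0],"dr":[0,0,0]}
    - {"claw":0.3,"offset":[0,0,0],"dr":[0,0,0]}
    - {"claw":0.3,"offset":[0,0,0],"dr":[0,0,0]}
    - {"claw":0.3,"offset":[0,0,0],"dr":[0,0,0]}

```text
time_s: 4.1
eef_pos: [0.5945, -0.1032, 0.2314]
ee_rot: [2.108, 2.329, 0.0]
wrist_force: [0.3, -0.2, 0.5]
finger_gap: 0.347
```

Run:
```python
from h import *; st([.597,-.10,.02])
c=ctrl.calibration("wrist"); np.savez("w1.npz",**c); print(c)
cv2.imwrite("pics/w1.png",ctrl.grab_frame("wrist"))
```

```text
t 4.1 p [ 0.5945 -0.1032  0.2314] yaw 95.72 z [ 0. -0. -1.] F [ 0.3 -0.2  0.5] gap 0.347
in clip frame mm [-261.8   -2.6  231.4]
units to goal [ 0.15  0.14 10.57]
{'fovy': 65.70646984690485, 'cx': 318.9635487132226, 'cy': 239.8804607325727, 'world_to_cam': array([[ 9.94935931e-01,  1.00510890e-01,  2.31300539e-04,
        -5.81748177e-01],
       [ 9.48837026e-02, -9.39987835e-01,  3.27749832e-01,
        -1.96363253e-01],
       [ 3.31598469e-02, -3.26068138e-01, -9.44764518e-01,
         3.28185219e-01],
       [ 0.00000000e+00,  0.00000000e+00,  0.00000000e+00,
         1.00000000e+00]])}
```

View pics/w1.png

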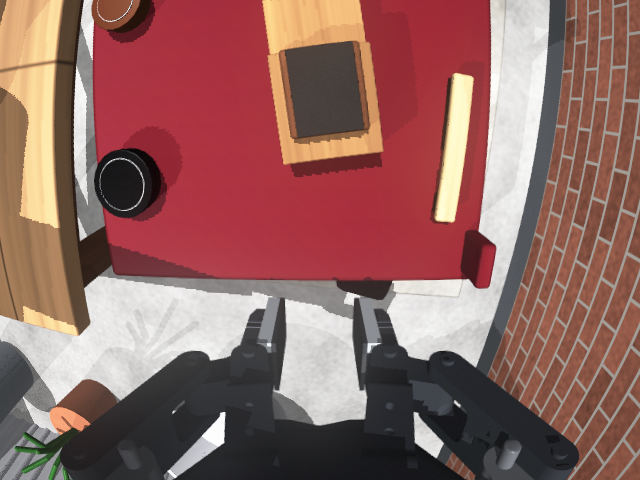

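The wrist view shows the push end's top edge from (284,164) to (383,152), with the tins and brush clear and the path open. I'll check the corners against the fit.

```bash
cat >> h.py <<'E'
def wz(c,uv,z): # fisheye pixel -> point at height z
    f=240/np.tan(np.radians(c["fovy"]/2)); d=np.array([uv[0]-c["cx"],uv[1]-c["cy"]]); r=np.hypot(*d); a=r/f
    ray=np.array([*(d/r*np.sin(a)),np.cos(a)]); W=c["world_to_cam"]; o=-W[:3,:3].T@W[:3,3]; v=W[:3,:3].T@ray
    return o+v*(z-o[2])/v[2]
E
python3 - <<'E'
from h import *
c=np.load("w1.npz")
for uv in ((284,164),(383,152)): print(wz(c,uv,.046))
E
```

```text
[ 0.56003129 -0.064661    0.046     ]
[ 0.6463781 -0.044559   0.046    ]
```

Request:
play_rows:
  deltas:
    - {"claw":0.3,"offset":[0,0.1,1],"dr":[0,0,0]}
    - {"claw":0.3,"offset":[0,0.1,1],"dr":[0,0,0]}
    - {"claw":0.3,"offset":[0,0,1],"dr":[0,0,0]}
    - {"claw":0.3,"offset":[0,0,1],"dr":[0,0,0]}
    - {"claw":0.3,"offset":[0,0,1],"dr":[0,0,0]}
    - {"claw":0.3,"offset":[0,0,1],"dr":[0,0,0]}
    - {"claw":0.3,"offset":[0,0,1],"dr":[0,0,0]}
    - {"claw":0.3,"offset":[0,0,1],"dr":[0,0,0]}

```text
time_s: 5.15
eef_pos: [0.5986, -0.1025, 0.07]
ee_rot: [2.107, 2.33, 0.0]
wrist_force: [-1.0, -0.5, -1.3]
finger_gap: 0.35
```

Request:
play_rows:
  deltas:
    - {"claw":0.3,"offset":[0,0,0.8],"dr":[0,0,0]}
    - {"claw":0.3,"offset":[0,0,0.8],"dr":[0,0,0]}
    - {"claw":0.3,"offset":[0,0,0.6],"dr":[0,0,0]}
    - {"claw":0.3,"offset":[0,0,0.4],"dr":[0,0,0]}
    - {"claw":0.3,"offset":[0.3,0,0.1],"dr":[0,0,0]}
    - {"claw":0.3,"offset":[0.3,0,0],"dr":[0,0,0]}
    - {"claw":0.3,"offset":[0.3,0,0],"dr":[0,0,0]}
    - {"claw":0.3,"offset":[0.3,0,0],"dr":[0,0,0]}

```text
time_s: 6.15
eef_pos: [0.5964, -0.0781, 0.0177]
ee_rot: [2.107, 2.33, 0.0]
wrist_force: [-0.1, 1.0, -0.4]
finger_gap: 0.351
```

Request:
play_rows:
  deltas:
    - {"claw":0.3,"offset":[0.2,0,0],"dr":[0,0,0]}
    - {"claw":0.3,"offset":[0.2,0,0],"dr":[0,0,0]}
    - {"claw":0.3,"offset":[0.2,0,0],"dr":[0,0,0]}
    - {"claw":0.3,"offset":[0.2,0,0],"dr":[0,0,0]}
    - {"claw":0.3,"offset":[0.2,0,0],"dr":[0,0,0]}
    - {"claw":0.3,"offset":[0.2,0,0],"dr":[0,0,0]}
    - {"claw":0.3,"offset":[0.2,0,0],"dr":[0,0,0]}
    - {"claw":0.3,"offset":[0.2,0,0],"dr":[0,0,0]}

```text
time_s: 7.15
eef_pos: [0.593, -0.0465, 0.0173]
ee_rot: [2.107, 2.33, -0.0]
wrist_force: [-1.0, -3.8, 1.4]
finger_gap: 0.349
```

Run:
```python
from h import *; st()
a=ctrl.grab_frame("top"); b=ctrl.grab_frame("wrist")
cv2.imwrite("pics/m2.png",np.hstack([cv2.resize(a[180:330,140:400],None,fx=2,fy=2,interpolation=3),cv2.resize(b,(400,300))[:, 50:320]]))
```

```text
t 7.15 p [ 0.593  -0.0465  0.0173] yaw 95.74 z [ 0. -0. -1.] F [-1.  -3.8  1.4] gap 0.349
in clip frame mm [-205.3   -6.9   17.3]
```

View pics/m2.png

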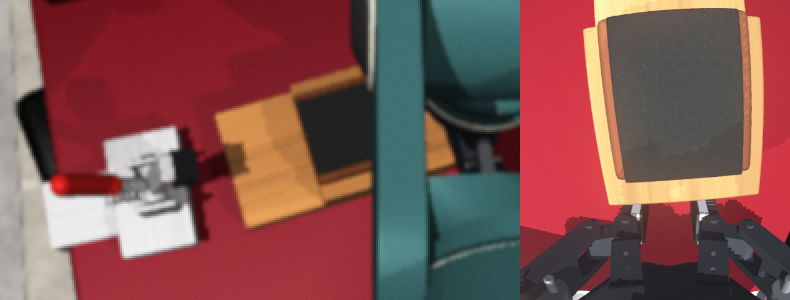

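The block is turning and aligning on the fingertips. The ledge corners are at (215,113), (246,228) in the crop and the clip face corners at (178,125), (200,245). I'll compute the lateral offset and the remaining gap.

Run:
```python
from h import *
t=lambda u,v:(u/2+140,v/2+180)
def tr(X):
    d=X[:2]-CL[:2]; c,q=np.cos(CL[2]),np.sin(CL[2]); return 1e3*np.array([c*d[0]+q*d[1],-q*d[0]+c*d[1]])
for uv,z in (((215,113),.024),((246,228),.024),((178,125),.02),((200,245),.02)): print(tr(onz(PT,t(*uv),z)).round(1))
```

```text
[-31.1 -46.3]
[-36.9  43.6]
[ -1.7 -44.2]
[-1.  48.1]
```

Request:
play_rows:
  deltas:
    - {"claw":0.3,"offset":[0.2,-0.07,0],"dr":[0,0,0]}
    - {"claw":0.3,"offset":[0.2,-0.07,0],"dr":[0,0,0]}
    - {"claw":0.3,"offset":[0.2,-0.07,0],"dr":[0,0,0]}
    - {"claw":0.3,"offset":[0.2,-0.07,0],"dr":[0,0,0]}
    - {"claw":0.3,"offset":[0.2,-0.07,0],"dr":[0,0,0]}
    - {"claw":0.3,"offset":[0.15,-0.05,0],"dr":[0,0,0]}
    - {"claw":0.3,"offset":[0.1,-0.03,0],"dr":[0,0,0]}
    - {"claw":0.3,"offset":[0,0,0],"dr":[0,0,0]}

```text
time_s: 8.25
eef_pos: [0.5819, -0.0224, 0.0173]
ee_rot: [-2.107, -2.33, -0.0]
wrist_force: [0.2, -0.1, 0.1]
finger_gap: 0.347
```

Run:
```python
from h import *; st()
a=ctrl.grab_frame("top"); b=ctrl.grab_frame("wrist"); c=ctrl.grab_frame("side")
cv2.imwrite("pics/m3.png",np.vstack([np.hstack([cv2.resize(a[200:320,150:330],None,fx=2.5,fy=2.5,interpolation=3),cv2.resize(b,(400,300))[:, 50:350]]),np.hstack([cv2.resize(c[170:290,230:410],None,fx=2.5,fy=2.5,interpolation=3),np.zeros((300,300,3),np.uint8)])]))
```

```text
t 8.25 p [ 0.5819 -0.0224  0.0173] yaw 95.76 z [-0.  0. -1.] F [ 0.2 -0.1  0.1] gap 0.347
in clip frame mm [-180.2    1.7   17.3]
```

View pics/m3.png

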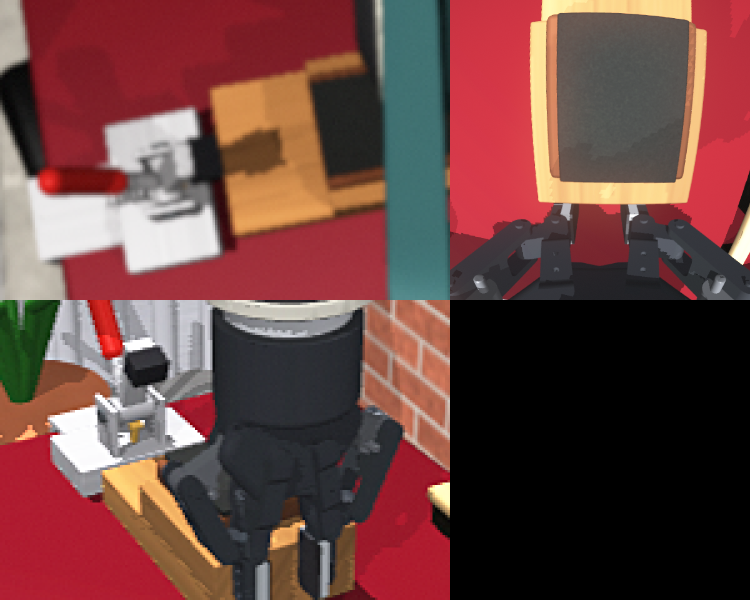

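The block is now parallel to the clip face. Ledge corners are at (210,86), (236,235) and face corners at (196,108), (220,255) in the crop. It sits laterally off toward +x world; I'll compute by how much.

```bash
cat >> h.py <<'E'
def tr(X):
    d=X[:2]-CL[:2]; c,q=np.cos(CL[2]),np.sin(CL[2]); return (1e3*np.array([c*d[0]+q*d[1],-q*d[0]+c*d[1]])).round(1)
E
python3 - <<'E'
from h import *
t=lambda u,v:(u/2.5+150,v/2.5+200)
for uv,z in (((210,86),.024),((236,235),.024),((196,108),.02),((220,255),.02)): print(tr(onz(PT,t(*uv),z)))
c=ctrl.calibration("wrist")
for uv in ((540,203),(692,203)): print("push",tr(wz(c,((uv[0]-450+50)*1.6,uv[1]*1.6),.046)))
E
```

```text
[-11.8 -53.9]
[-10.1  37.7]
[ -0.6 -43.3]
[ 1.8 46.8]
push [-168.8   36.2]
push [-170.3  -55.8]
```

The block is about 10 mm off-centre along the face, toward clip -y, though square. I'll back off and nudge it sideways at its centre of mass, then finish the push.

Request:
play_rows:
  deltas:
    - {"claw":0.3,"offset":[-0.5,0,0],"dr":[0,0,0]}
    - {"claw":0.3,"offset":[-0.5,0,-0.5],"dr":[0,0,0]}
    - {"claw":1,"offset":[0,0,-1],"dr":[0,0,0]}
    - {"claw":1,"offset":[0,0,-1],"dr":[0,0,0]}
    - {"claw":1,"offset":[0,0,-1],"dr":[0,0,0]}
    - {"claw":1,"offset":[0,0,-1],"dr":[0,0,0]}
    - {"claw":1,"offset":[0,0,-1],"dr":[0,0,0]}
    - {"claw":1,"offset":[0,0,-1],"dr":[0,0,0]}

```text
time_s: 9.4
eef_pos: [0.584, -0.0426, 0.1487]
ee_rot: [2.107, 2.33, 0.0]
wrist_force: [0.7, -0.1, 0.6]
finger_gap: 0.002
```

Request:
play_rows:
  deltas:
    - {"claw":1,"offset":[0.97,0.9,0],"dr":[0,0,0]}
    - {"claw":1,"offset":[0.97,0.9,0],"dr":[0,0,0]}
    - {"claw":1,"offset":[0.97,0.9,0],"dr":[0,0,0]}
    - {"claw":1,"offset":[0.97,0.9,0],"dr":[0,0,0]}
    - {"claw":1,"offset":[0.97,0.9,0],"dr":[0,0,0]}
    - {"claw":1,"offset":[0,0,0],"dr":[0,0,-0.055]}
    - {"claw":1,"offset":[0,0,0],"dr":[0,0,-0.055]}
    - {"claw":1,"offset":[0,0,0],"dr":[0,0,-0.055]}

```text
time_s: 10.4
eef_pos: [0.6642, 0.064, 0.1467]
ee_rot: [-1.43, -2.796, 0.001]
wrist_force: [-0.3, -0.5, -0.9]
finger_gap: -0.002
```

Request:
play_rows:
  deltas:
    - {"claw":1,"offset":[0,0,0],"dr":[0,0,-0.055]}
    - {"claw":1,"offset":[0,0,0],"dr":[0,0,-0.055]}
    - {"claw":1,"offset":[0,0,0],"dr":[0,0,-0.055]}
    - {"claw":1,"offset":[0,0,0],"dr":[0,0,-0.055]}
    - {"claw":1,"offset":[0,0,0],"dr":[0,0,-0.055]}
    - {"claw":1,"offset":[0,0,0],"dr":[0,0,-0.055]}
    - {"claw":1,"offset":[0,0,0],"dr":[0,0,0]}
    - {"claw":1,"offset":[0,0,0],"dr":[0,0,0]}

```text
time_s: 11.4
eef_pos: [0.664, 0.0634, 0.147]
ee_rot: [0.127, -3.139, -0.0]
wrist_force: [0.1, -0.1, -0.6]
finger_gap: -0.002
```

Run:
```python
from h import *; st([.661,.0634,.02])
c=ctrl.calibration("wrist"); np.savez("w4.npz",**c)
cv2.imwrite("pics/w4.png",ctrl.grab_frame("wrist"))
```

```text
t 11.4 p [0.664  0.0634 0.147 ] yaw -175.36 z [-0.  0. -1.] F [ 0.1 -0.1 -0.6] gap -0.002
in clip frame mm [-103.3  -88.8  147. ]
units to goal [0.15 0.01 6.35]
```

View pics/w4.png

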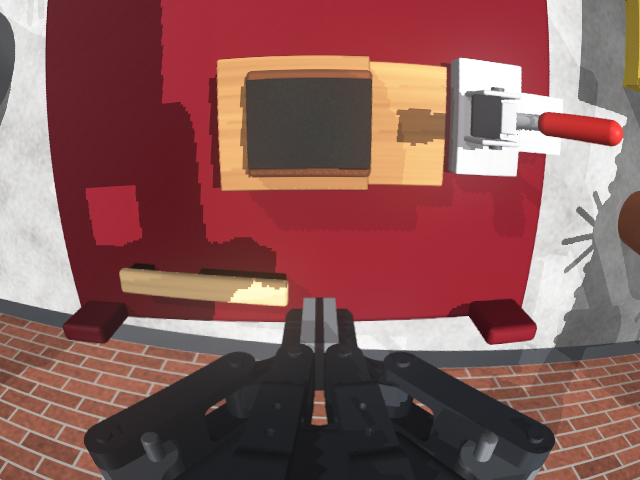

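The wrist view shows the block's near side at (222,190)–(442,185), the far ledge corner at (447,67), and the clip face from (454,58) to (450,172). The brush end is at (288,278)–(288,305), near where I'll descend, so I'm checking that.

Run:
```python
from h import *
c=np.load("w4.npz")
for n,uv,z in (("push near",(222,190),.046),("push far",(219,60),.046),("step near",(367,189),.046),("led near",(442,185),.024),("led far",(447,67),.024),("face near",(449,173),.02),("face far",(454,58),.02),("back near",(516,176),.02),("back far",(521,66),.02),("brush end a",(289,280),.026),("brush end b",(288,304),.026),("tip",(614,132),.113)): print(n,tr(wz(c,uv,z)))
```

```text
push near [-168.9  -51.8]
push far [-166.1   36.6]
step near [-70.4 -53.9]
led near [-10.  -55.2]
led far [-8.  33.5]
face near [ -3.4 -46.6]
face far [-0.9 41.6]
back near [ 56.5 -47.2]
back far [57.4 42.1]
brush end a [-127.9 -129.1]
brush end b [-129.9 -150.7]
tip [73.6 -2.1]
```

Request:
play_rows:
  deltas:
    - {"claw":1,"offset":[0,0,1],"dr":[0,0,0]}
    - {"claw":1,"offset":[0,0,1],"dr":[0,0,0]}
    - {"claw":1,"offset":[0,0,1],"dr":[0,0,0]}
    - {"claw":1,"offset":[0,0,1],"dr":[0,0,0]}
    - {"claw":1,"offset":[0,0,1],"dr":[0,0,0]}
    - {"claw":1,"offset":[0,0,0.8],"dr":[0,0,0]}
    - {"claw":1,"offset":[0.2,0,0.5],"dr":[0,0,0]}
    - {"claw":1,"offset":[0.4,0,0],"dr":[0,0,0]}

```text
time_s: 12.45
eef_pos: [0.6513, 0.0619, 0.0206]
ee_rot: [0.133, -3.138, -0.0]
wrist_force: [0.1, -0.7, -0.7]
finger_gap: -0.001
```

Request:
play_rows:
  deltas:
    - {"claw":1,"offset":[0.2,0,0],"dr":[0,0,0]}
    - {"claw":1,"offset":[0.2,0,0],"dr":[0,0,0]}
    - {"claw":1,"offset":[0.1,0,0],"dr":[0,0,0]}
    - {"claw":1,"offset":[0.1,0,0],"dr":[0,0,0]}
    - {"claw":1,"offset":[0.1,0,0],"dr":[0,0,0]}
    - {"claw":1,"offset":[0.1,0,0],"dr":[0,0,0]}
    - {"claw":1,"offset":[0.1,0,0],"dr":[0,0,0]}
    - {"claw":1,"offset":[0,0,0],"dr":[0,0,0]}

```text
time_s: 13.45
eef_pos: [0.6339, 0.0604, 0.0214]
ee_rot: [-0.133, 3.139, 0.0]
wrist_force: [1.2, 0.2, 1.4]
finger_gap: 0.0
```

Run:
```python
from h import *; st()
c=ctrl.calibration("wrist"); np.savez("w5.npz",**c)
cv2.imwrite("pics/w5.png",ctrl.grab_frame("wrist"))
```

```text
t 13.45 p [0.6339 0.0604 0.0214] yaw -175.15 z [ 0.  0. -1.] F [1.2 0.2 1.4] gap 0.0
in clip frame mm [-103.2  -58.6   21.4]
```

View pics/w5.png

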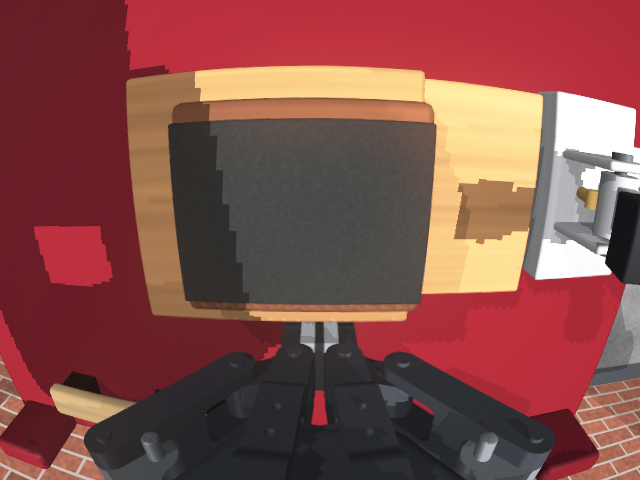

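In the wrist view, ledge corners are at (543,94), (518,291) and the push end at (127,80), (153,316). The face's top edge runs (557,92)–(537,279).

Run:
```python
from h import *
c=np.load("w5.npz")
for n,uv,z in (("push near",(153,316),.046),("push far",(127,80),.046),("led near",(518,291),.024),("led far",(543,94),.024),("face near",(537,279),.02),("face far",(557,92),.02)): print(n,tr(wz(c,uv,z)))
```

```text
push near [-169.3  -46.6]
push far [-166.7   43.1]
led near [ -9.2 -50.4]
led far [-7.8 39.7]
face near [  3.6 -46.8]
face far [ 2.7 42. ]
```

Request:
play_rows:
  deltas:
    - {"claw":1,"offset":[0.12,0,0],"dr":[0,0,0]}
    - {"claw":1,"offset":[0,0,0],"dr":[0,0,0]}
    - {"claw":1,"offset":[-0.6,0,0],"dr":[0,0,0]}
    - {"claw":1,"offset":[0,0,-1],"dr":[0,0,0]}
    - {"claw":1,"offset":[0,0,-1],"dr":[0,0,0]}
    - {"claw":1,"offset":[0,0,-1],"dr":[0,0,0]}
    - {"claw":1,"offset":[0,-1,-1],"dr":[0,0,0]}
    - {"claw":1,"offset":[0,-1,-1],"dr":[0,0,0]}

```text
time_s: 14.5
eef_pos: [0.6469, 0.0199, 0.1231]
ee_rot: [-0.133, 3.138, -0.0]
wrist_force: [0.8, -0.4, 0.7]
finger_gap: -0.001
```

Request:
play_rows:
  deltas:
    - {"claw":0.3,"offset":[0.8,-0.7,0],"dr":[0,0,0]}
    - {"claw":0.3,"offset":[0.8,-0.7,0],"dr":[0,0,0]}
    - {"claw":0.3,"offset":[0.8,-0.7,0],"dr":[0,0,0]}
    - {"claw":0.3,"offset":[0.8,-0.7,0],"dr":[0,0,0]}
    - {"claw":0.3,"offset":[0,0,0],"dr":[0,0,0.055]}
    - {"claw":0.3,"offset":[0,0,0],"dr":[0,0,0.055]}
    - {"claw":0.3,"offset":[0,0,0],"dr":[0,0,0.055]}
    - {"claw":0.3,"offset":[0,0,0],"dr":[0,0,0.055]}

```text
time_s: 15.5
eef_pos: [0.5871, -0.0404, 0.1211]
ee_rot: [-0.947, -2.995, 0.0]
wrist_force: [-0.8, 0.3, 0.3]
finger_gap: 0.351
```

Request:
play_rows:
  deltas:
    - {"claw":0.3,"offset":[0,0,0],"dr":[0,0,0.055]}
    - {"claw":0.3,"offset":[0,0,0],"dr":[0,0,0.055]}
    - {"claw":0.3,"offset":[0,0,0],"dr":[0,0,0.055]}
    - {"claw":0.3,"offset":[0,0,0],"dr":[0,0,0.055]}
    - {"claw":0.3,"offset":[0,0,0],"dr":[0,0,0.055]}
    - {"claw":0.3,"offset":[0,0,0],"dr":[0,0,0]}
    - {"claw":0.3,"offset":[0,0,0],"dr":[0,0,0]}
    - {"claw":0.3,"offset":[0,0,0],"dr":[0,0,0]}

```text
time_s: 16.5
eef_pos: [0.5877, -0.04, 0.1213]
ee_rot: [2.105, 2.332, 0.0]
wrist_force: [0.5, -0.6, -0.1]
finger_gap: 0.351
```

Run:
```python
from h import *; st()
```

```text
t 16.5 p [ 0.5877 -0.04    0.1213] yaw 95.88 z [ 0.  0. -1.] F [ 0.5 -0.6 -0.1] gap 0.351
in clip frame mm [-198.3   -2.3  121.3]
```

Request:
play_rows:
  deltas:
    - {"claw":0.3,"offset":[0,0,1],"dr":[0,0,0]}
    - {"claw":0.3,"offset":[0,0,1],"dr":[0,0,0]}
    - {"claw":0.3,"offset":[0,0,1],"dr":[0,0,0]}
    - {"claw":0.3,"offset":[0,0,1],"dr":[0,0,0]}
    - {"claw":0.3,"offset":[0,0,0.8],"dr":[0,0,0]}
    - {"claw":0.3,"offset":[0.1,0,0.4],"dr":[0,0,0]}
    - {"claw":0.3,"offset":[0.4,0,0],"dr":[0,0,0]}
    - {"claw":0.3,"offset":[0.4,0,0],"dr":[0,0,0]}

```text
time_s: 17.5
eef_pos: [0.5864, -0.0214, 0.018]
ee_rot: [2.107, 2.329, 0.001]
wrist_force: [3.6, -7.8, -2.0]
finger_gap: 0.353
```

Request:
play_rows:
  deltas:
    - {"claw":0.3,"offset":[0.05,0,0],"dr":[0,0,0]}
    - {"claw":0.3,"offset":[0.05,0,0],"dr":[0,0,0]}
    - {"claw":0.3,"offset":[0.05,0,0],"dr":[0,0,0]}
    - {"claw":0.3,"offset":[0.05,0,0],"dr":[0,0,0]}
    - {"claw":0.3,"offset":[0.05,0,0],"dr":[0,0,0]}
    - {"claw":0.3,"offset":[0.05,0,0],"dr":[0,0,0]}
    - {"claw":0.3,"offset":[0.05,0,0],"dr":[0,0,0]}
    - {"claw":0.3,"offset":[0.05,0,0],"dr":[0,0,0]}

```text
time_s: 18.5
eef_pos: [0.5853, -0.014, 0.0173]
ee_rot: [2.107, 2.33, 0.0]
wrist_force: [1.5, -4.4, 4.9]
finger_gap: 0.347
```

Run:
```python
from h import *; st()
```

```text
t 18.5 p [ 0.5853 -0.014   0.0173] yaw 95.75 z [ 0. -0. -1.] F [ 1.5 -4.4  4.9] gap 0.347
in clip frame mm [-172.1   -2.5   17.3]
```

Request:
play_rows:
  deltas:
    - {"claw":0.3,"offset":[0.05,0,0],"dr":[0,0,0]}
    - {"claw":0.3,"offset":[0.05,0,0],"dr":[0,0,0]}
    - {"claw":0.3,"offset":[0.05,0,0],"dr":[0,0,0]}
    - {"claw":0.3,"offset":[0,0,0],"dr":[0,0,0]}
    - {"claw":0.3,"offset":[0,0,0],"dr":[0,0,0]}
    - {"claw":0.3,"offset":[0,0,0],"dr":[0,0,0]}
    - {"claw":0.3,"offset":[0,0,0],"dr":[0,0,0]}
    - {"claw":0.3,"offset":[0,0,0],"dr":[0,0,0]}

```text
time_s: 19.5
eef_pos: [0.5848, -0.0109, 0.0171]
ee_rot: [-2.107, -2.33, 0.0]
wrist_force: [0.9, -1.2, 1.0]
finger_gap: 0.354
```

Request:
play_rows:
  deltas:
    - {"claw":0.3,"offset":[0.05,0,0],"dr":[0,0,0]}
    - {"claw":0.3,"offset":[0.05,0,0],"dr":[0,0,0]}
    - {"claw":0.3,"offset":[0,0,0],"dr":[0,0,0]}
    - {"claw":0.3,"offset":[0,0,0],"dr":[0,0,0]}
    - {"claw":0.3,"offset":[0,0,0],"dr":[0,0,0]}
    - {"claw":0.3,"offset":[0,0,0],"dr":[0,0,0]}
    - {"claw":0.3,"offset":[0,0,0],"dr":[0,0,0]}
    - {"claw":0.3,"offset":[0,0,0],"dr":[0,0,0]}

```text
time_s: 20.5
eef_pos: [0.5845, -0.0106, 0.0171]
ee_rot: [2.107, 2.329, -0.004]
wrist_force: [-1.4, -16.8, 0.1]
finger_gap: 0.346
```

Run:
```python
from h import *; st()
a=ctrl.grab_frame("top"); b=ctrl.grab_frame("side")
cv2.imwrite("pics/m6.png",np.hstack([cv2.resize(a[210:310,160:290],None,fx=3,fy=3,interpolation=3),cv2.resize(b[190:290,240:370],None,fx=3,fy=3,interpolation=3)]))
```

```text
t 20.5 p [ 0.5845 -0.0106  0.0171] yaw 95.72 z [-0.001 -0.003 -1.   ] F [ -1.4 -16.8   0.1] gap 0.346
in clip frame mm [-168.7   -2.1   17.1]
```

View pics/m6.png

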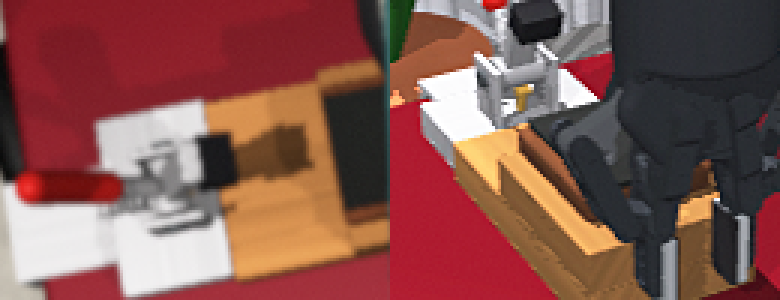

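The ledge is butted: a 2 mm command moved the TCP only 0.3 mm with 17 N, and both views show no gap. I'll give one more light press to square it, then retreat and go over to the rim side of the lever.

Request:
play_rows:
  deltas:
    - {"claw":0.3,"offset":[0.05,0,0],"dr":[0,0,0]}
    - {"claw":0.3,"offset":[0,0,0],"dr":[0,0,0]}
    - {"claw":0.3,"offset":[-0.2,0,0],"dr":[0,0,0]}
    - {"claw":0.3,"offset":[-0.3,0,0],"dr":[0,0,0]}
    - {"claw":1,"offset":[0,0,-1],"dr":[0,0,0]}
    - {"claw":1,"offset":[0,0,-1],"dr":[0,0,0]}
    - {"claw":1,"offset":[0,0,-1],"dr":[0,0,0]}
    - {"claw":1,"offset":[0,0,-1],"dr":[0,0,0]}

```text
time_s: 21.6
eef_pos: [0.5858, -0.0179, 0.0993]
ee_rot: [2.107, 2.33, 0.001]
wrist_force: [0.3, -0.3, -0.5]
finger_gap: -0.001
```

Request:
play_rows:
  deltas:
    - {"claw":1,"offset":[0.5,0,-1],"dr":[0,0,0]}
    - {"claw":1,"offset":[1,0,-1],"dr":[0,0,0]}
    - {"claw":1,"offset":[1,0,-1],"dr":[0,0,0]}
    - {"claw":1,"offset":[1,0,-1],"dr":[0,0,0]}
    - {"claw":1,"offset":[1,0,-1],"dr":[0,0,0]}
    - {"claw":1,"offset":[1,0,0],"dr":[0,0,0]}
    - {"claw":1,"offset":[1,0,0],"dr":[0,0,0]}
    - {"claw":1,"offset":[1,0,0],"dr":[0,0,0]}

```text
time_s: 22.6
eef_pos: [0.5702, 0.1325, 0.1963]
ee_rot: [-2.107, -2.329, 0.002]
wrist_force: [-0.1, -0.1, 0.3]
finger_gap: -0.0
```

Request:
play_rows:
  deltas:
    - {"claw":1,"offset":[1,0,0],"dr":[0,0,0]}
    - {"claw":1,"offset":[1,0,0],"dr":[0,0,0]}
    - {"claw":1,"offset":[1,0,0],"dr":[0,0,0]}
    - {"claw":1,"offset":[1,0,0],"dr":[0,0,0]}
    - {"claw":1,"offset":[1,0,0],"dr":[0,0,0]}
    - {"claw":1,"offset":[1,0,0],"dr":[0,0,0]}
    - {"claw":1,"offset":[0.5,0,0],"dr":[0,0,0]}
    - {"claw":1,"offset":[0,0,0],"dr":[0,0,0]}

```text
time_s: 23.6
eef_pos: [0.5575, 0.2612, 0.1972]
ee_rot: [-2.106, -2.331, 0.0]
wrist_force: [-0.2, 0.4, 0.4]
finger_gap: 0.002
```

Run:
```python
from h import *; st()
a=ctrl.grab_frame("top"); b=ctrl.grab_frame("side")
cv2.imwrite("pics/m7.png",np.hstack([cv2.resize(a[190:320,150:390],None,fx=1.9,fy=1.9,interpolation=3),cv2.resize(b[150:330,230:430],(274,247),interpolation=3)]))
```

```text
t 23.6 p [0.5575 0.2612 0.1972] yaw 95.79 z [-0. -0. -1.] F [-0.2  0.4  0.4] gap 0.002
in clip frame mm [104.4  -3.2 197.2]
```

View pics/m7.png

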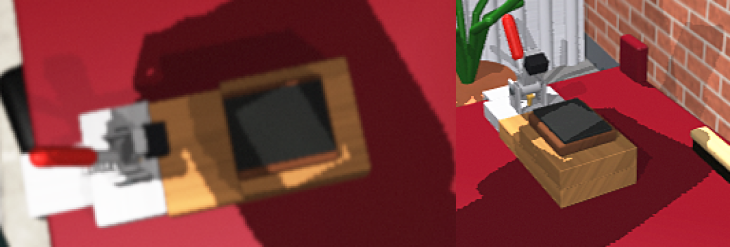

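The block is butted flush, square and centred on the clip face. Clip corners at (148,102), (165,220) match the block's at (148,101), (165,216). Next I descend behind the lever and push it over.

Request:
play_rows:
  deltas:
    - {"claw":1,"offset":[0.2,0,0],"dr":[0,0,0]}
    - {"claw":1,"offset":[0,0,1],"dr":[0,0,0]}
    - {"claw":1,"offset":[0,0,1],"dr":[0,0,0]}
    - {"claw":1,"offset":[0,0,1],"dr":[0,0,0]}
    - {"claw":1,"offset":[0,0,1],"dr":[0,0,0]}
    - {"claw":1,"offset":[0,0,1],"dr":[0,0,0]}
    - {"claw":1,"offset":[-0.3,0,0],"dr":[0,0,0]}
    - {"claw":1,"offset":[-0.3,0,0],"dr":[0,0,0]}

```text
time_s: 24.7
eef_pos: [0.5587, 0.2523, 0.0979]
ee_rot: [2.107, 2.33, 0.001]
wrist_force: [0.3, 0.8, -0.1]
finger_gap: -0.002
```

Request:
play_rows:
  deltas:
    - {"claw":1,"offset":[-0.3,0,0],"dr":[0,0,0]}
    - {"claw":1,"offset":[-0.3,0,0],"dr":[0,0,0]}
    - {"claw":1,"offset":[-0.3,0,0],"dr":[0,0,0]}
    - {"claw":1,"offset":[-0.2,0,0],"dr":[0,0,0]}
    - {"claw":1,"offset":[-0.2,0,0],"dr":[0,0,0]}
    - {"claw":1,"offset":[-0.2,0,0],"dr":[0,0,0]}
    - {"claw":1,"offset":[-0.2,0,0],"dr":[0,0,0]}
    - {"claw":1,"offset":[-0.2,0,0],"dr":[0,0,0]}

```text
time_s: 25.7
eef_pos: [0.5625, 0.2147, 0.098]
ee_rot: [2.107, 2.33, 0.002]
wrist_force: [-0.5, 2.7, 2.1]
finger_gap: 0.004
```

Run:
```python
from h import *; st()
```

```text
t 25.7 p [0.5625 0.2147 0.098 ] yaw 95.75 z [ 0.001  0.001 -1.   ] F [-0.5  2.7  2.1] gap 0.004
in clip frame mm [57.7 -3.4 98. ]
```

Request:
play_rows:
  deltas:
    - {"claw":1,"offset":[-0.25,0,0],"dr":[0,0,0]}
    - {"claw":1,"offset":[-0.25,0,0],"dr":[0,0,0]}
    - {"claw":1,"offset":[-0.25,0,0],"dr":[0,0,0]}
    - {"claw":1,"offset":[-0.25,0,0],"dr":[0,0,0]}
    - {"claw":1,"offset":[-0.25,0,0],"dr":[0,0,0]}
    - {"claw":1,"offset":[-0.25,0,0],"dr":[0,0,0]}
    - {"claw":1,"offset":[-0.2,0,0],"dr":[0,0,0]}
    - {"claw":1,"offset":[0,0,0],"dr":[0,0,0]}

```text
time_s: 26.7
eef_pos: [0.5657, 0.1807, 0.0973]
ee_rot: [2.108, 2.33, 0.0]
wrist_force: [-0.3, 0.0, 0.8]
finger_gap: 0.001
```

Request:
play_rows:
  deltas:
    - {"claw":1,"offset":[0.5,0,0],"dr":[0,0,0]}
    - {"claw":1,"offset":[1,0,0],"dr":[0,0,0]}
    - {"claw":1,"offset":[1,0,-0.5],"dr":[0,0,0]}
    - {"claw":1,"offset":[1,0,-1],"dr":[0,0,0]}
    - {"claw":1,"offset":[0.5,0,-1],"dr":[0,0,0]}
    - {"claw":1,"offset":[0,0,-1],"dr":[0,0,0]}
    - {"claw":1,"offset":[0,0,-1],"dr":[0,0,0]}
    - {"claw":1,"offset":[0,0,0],"dr":[0,0,0]}

```text
time_s: 27.7
eef_pos: [0.5583, 0.2603, 0.1895]
ee_rot: [2.107, 2.328, 0.004]
wrist_force: [0.6, -0.6, 0.0]
finger_gap: 0.004
```

Run:
```python
from h import *; st()
a=ctrl.grab_frame("top"); b=ctrl.grab_frame("side")
cv2.imwrite("pics/m8.png",np.hstack([cv2.resize(a,(400,300))[:, 60:360],cv2.resize(b[140:340,120:500],(570,300),interpolation=3)[:, :500]]))
cv2.imwrite("pics/m8a.png",a);cv2.imwrite("pics/m8b.png",b)
```

```text
t 27.7 p [0.5583 0.2603 0.1895] yaw 95.71 z [ 0.003  0.001 -1.   ] F [ 0.6 -0.6  0. ] gap 0.004
in clip frame mm [103.5  -4.  189.5]
```

View pics/m8.png

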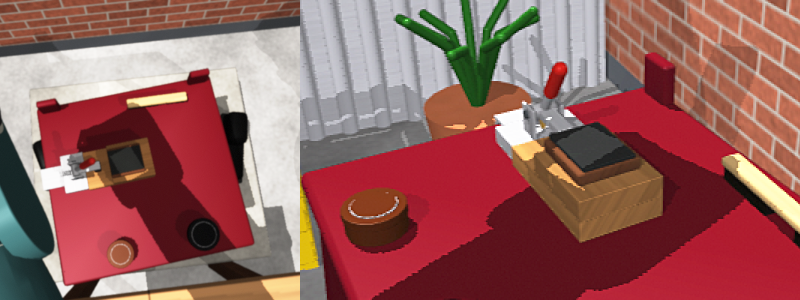

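The lever has swung over to the block side, with its tip at (562,67) in the side crop, and the block is still butted. I'll check the tip against the predicted closed angle numerically, along with the loose items' positions.

Run:
```python
from h import *
a,b=cv2.imread("pics/m8a.png"),cv2.imread("pics/m8b.png")
def red(im,x0,y0,x1,y1):
    h=im[y0:y1,x0:x1].astype(int); m=(h[...,2]>170)&(h[...,1]<60)&(h[...,0]<60); v,u=np.nonzero(m); return u+x0,v+y0
u,v=red(a,190,230,275,290); i=u.argmax(); print("top red",len(u),u.min(),u.max(),v.min(),v.max(),"right end v",v[u>=u.max()-2].mean())
p,q=red(b,260,160,340,240); print("side red",len(p),p.min(),p.max(),q.min(),q.max(),"top u",p[q<=q.min()+2].mean())
c,s=np.cos(CL[2]),np.sin(CL[2])
for ang in (0.61,1.22,1.36):
    th=0.61-ang; x=.020+.083*np.sin(th); z=.045+.083*np.cos(th); y=-.002
    X=np.array([CL[0]+c*x-s*y,CL[1]+s*x+c*y,z]); print(ang,"tip top/side",proj(PT,X).round(1),proj(PS,X).round(1))
a0,b0=cv2.imread("pics/top0.png"),cv2.imread("pics/side0.png")
for n,(x0,y0,x1,y1) in (("brown",(262,378,316,432)),("black",(390,342,452,404)),("brush",(290,140,402,180))):
    r=cv2.matchTemplate(a[y0-8:y1+8,x0-8:x1+8],a0[y0:y1,x0:x1],cv2.TM_CCOEFF_NORMED); print(n,"shift px",np.array(cv2.minMaxLoc(r)[3])-8,r.max().round(3))
```

```text
top red 183 197 245 230 259 right end v 257.2
side red 572 286 339 182 227 top u 292.8
0.61 tip top/side [205.  261.2] [279.4 165.8]
1.22 tip top/side [242.8 255.4] [293.3 185.6]
1.36 tip top/side [250.2 254.9] [296.2 192.2]
brown shift px [0 0] 0.987
black shift px [0 0] 0.812
brush shift px [0 0] 0.957
```

The tip matches the 1.22 rad prediction: foot on the ledge, not the 1.36 end stop. The tins and brush haven't moved and the arm is clear, so I'm handing in.

```bash
python3 -c "
from rig import ctrl
print(ctrl.finish_job())"
```

```text
the job is handed in; nothing more can be done
None
```

The block is butted against the clip and the lever has snapped down onto its ledge. I handed the job in at about 28 s of the 51 s allowed.

**What I did**
- I pushed the block toward the clip with two fingertips on its end face, which also turned it square.
- A check then showed it about 8–10 mm off-centre along the clip face. I nudged it sideways with the shut fingertips until it was roughly centred.
- I pushed it on until it stopped: a 2 mm command moved the tool only 0.3 mm at 17 N. After one more 1 mm press I backed off.
- I then pushed the red lever from the rim side past upright, and it snapped over.

**Last checks**
- **Block:** before the lever push, the top and side views showed the ledge flush, square and centred on the clip to within about 2–3 mm. In the view after the snap it still looked butted, but I did not measure it again.
- **Lever:** the tip's position in both views fits 1.22 rad (foot on the ledge) better than 1.36 rad (end stop).
- **Tins and brush:** template matching found no shift for any of them. The black tin's match was weaker (0.81), probably because of the arm's shadow.
- **Forces:** the highest wrist reading I saw was about 17 N, and it was near zero at hand-in with the arm clear of everything. The final 1 mm press was not read; it was probably about 25 N.

**What disagreed:** the first clip yaw estimate differed by about 1° between views. I also viewed 12 pictures, two over the budget of 10.

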